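# Screw the spring-seal cap home on a reagent jar

### The arm

A 7-joint arm with a two-finger parallel gripper is mounted at the origin on the work surface. World frame = base frame: x ahead of the robot, y to its left, z up, the work surface at z = 0. Lengths are in m, angles in rad, forces in N, time in s.
With the tool pointing down it reaches from about 0.35 to 0.9 m from the base axis. Payload 19.9 kg.
Tool frame: the origin (TCP) lies at the very end of the fingers, on their centre line; the grasp point (between the pads) lies 19 mm behind it; z points along the fingers, y is the direction in which the jaws open and shut (so a half turn about z gives the same grasp; the last joint's range is limited). The gripper opens to 94 mm and grips with 3 to 60 N. Pads are 16 mm wide; open, the fingers measure 119 mm over their backs; the gripper's body (75 mm by 177 mm) begins 78 mm behind the grasp point.
Start: joints at [1.149, 0.417, -0.01, 1.614, 0.005, 1.111, -0.053], TCP at [0.232, -0.58, 0.205] pointing down, gripper open.
Joint ranges: [-2.81, 2.81], [-0.39, 2.02], [-1.27, 1.25], [0.06, 2.57], [-1.19, 4.33], [0.19, 2], [-2.82, 2.82]. Speed limits (rad/s): [1.89, 1.89, 2.39, 2.39, 3.01, 3.01, 3.01].

### API

Orientations are given as [roll, pitch, yaw] about the fixed x, y, z axes, in that order (R = Rz(yaw) Ry(pitch) Rx(roll)).
In Python, from plant import r gives the robot as it stands.
- The arm moves only by the tool play_rows, never from a script. Its argument "moves" is a list that holds one entry, the list of rows, each a list of 7 numbers: the shift along the tool's x, y, z in units of 40 mm (1.0 is 40 mm), then the turn, a rotation vector about the tool's x, y, z in units of 6 degrees (1.0 is 6 degrees), then the opening in per cent of the stroke, from 0 (shut) to 100 (fully open). In form: [[[tx, ty, tz, ax, ay, az, gripper], ...]]. A call has exactly 10 rows; each row shifts and turns the commanded pose from where the row before left it, along the tool's axes as they then stand; what a row does not reach is not made up. A row lasts 1/8 s, in which the tool goes at most 62.5 mm and 10.7 degrees, less where a joint would pass 70% of its speed; a pose out of reach is approached as far as the arm can. A call is refused whole if a number of a shift passes 1 or a number of a turn 1, either way. A call with a gripper value outside its range is refused whole. The fingers move at their own pace and stop on an object; "force" is the grip in N (left out, the last holds). Time passes only in rows, so rows that do not move let the fingers close, or fill a call up. It gives the time, the measured TCP pose, the force and the opening at its end, in the units of the state.
- r.sense(): the state, without advancing time (a new reading comes with each control period).
- r.grab_frame(name): name is "scene" or "side" or "wrist"; returns a dict with "img" (400x640x3 uint8, blue, green, red), "K" (3x3 intrinsics, pixels), "dist_coeffs" ([k1, k2, p1, p2, k3] as OpenCV has them; the pictures are not rectified), "world_to_cam" (4x4, takes a point from world to camera coordinates). Camera axes: x right, y up, looking along -z (the intrinsics and any distortion apply to the point x, -y, -z); pixel columns grow to the right and rows downward; lengths in m; the calibration is good to about 2 mm. A picture is of the moment at which its call begins. There is no depth.
- r.sign_off(): hands the job in, once; it reports no verdict.
Trained networks look in the newest picture that a camera, given by its name, has taken for a name from the list of things; names that differ only in an ending like _2 or _b are one class to them, and where a whole thing is asked for, a point or a joint stands for the part that bears it (a point fixed in the world has none). Each returns a list of dicts, best first, with "conf" (0 to 1); they miss things now and then, are a little off and sometimes report something else, mostly with a low value. They report only what shows in the picture. A call takes as long as a camera call. They do not tell look-alikes from the thing itself.
- r.find_in(query, camera): "point" ([row, column] in pixels, amid what is visible of it).
- r.cut_out(query, camera): "pixels" (400x640 bool, what is visible of it) and "point" ([row, column] in pixels, amid what is visible of it).
The state is a dict: "time": time; "joints": joint angles; "joint_velocities": joint speeds; "effort": joint torques, N m; "tool_pos": TCP position; "tool_rot": TCP orientation; "wrist_force": force on the tool from outside, world axes, zero at the start; "torque": the same for the moment, N m; "width": finger opening in m.
Only numpy, scipy, OpenCV 4.12 (cv2) and the standard library are available. Lean on these libraries where they do the work, as an engineer would, in place of code of your own. Each camera call takes 0.05 s, during which the arm holds its last target.

### The job

The white cap is only lying loosely on the thread of the amber jar. Without lifting it off, press it down lightly and turn it backwards (anticlockwise seen from above) just until you feel it drop into the thread start, not hard against what comes after; then screw it clockwise fully home to its stop and let go. Never force the cap or the glass thread, and leave the things around the jar alone.

Things in the scene. Friction and masses are not known exactly. Their poses are not given: they have to be found in the camera images.
- cap_grip (a point): White screw cap lying loose on the jar's neck: skirt 63 mm across, 23 mm high; upright on its flat top a grip bar 42 mm long (this x), 14 mm wide (y), 38 mm high. 0.07-0.12 kg, 2 mm side play. Point: on the axis, 24 mm above the flat top, 14 mm below the bar's top, where to pinch the bar across its width. Three hidden lugs inside. Loose, it is 43.5 mm above jar_mouth.
- jar_mouth (a point): Centre of the upper rim of the amber glass jar, on the cap's axis, 127.5 mm above the bench. The jar, 82 mm across, is held in an aluminium ring on a steel plate 130 mm square, bolted down: it cannot move or turn. Fully home, cap_grip is 29 to 31.3 mm above this point.
- jar_thread (a point): Centre of the neck, 40 mm across, at the flat tops of its thread ridges (3.5 mm below the rim), on which the cap's lugs lie now. Right-hand, three equal starts at angles this frame does not tell. Clockwise from here it jams on solid stops. 15 to 60 degrees anticlockwise the lugs come clear and the pressed cap drops 7 to 10 mm; 16 degrees on it meets the backs of the stops (keep under 4 N).
- jar_home (a point): On the axis, 13 mm below jar_thread: height of the cap's lower edge when home. From the drop the cap screws clockwise 65 to 85 degrees to a solid stop, sinking 1 mm in 11 degrees, with 1.5 mm up-and-down play, at under about 0.2 N m until the stop. Needs a steady press of 7 to 10 N at the start; more than 30 N between cap and jar or thread chips the glass.
- jar_seal (a point): Rest height (fixed point, 4 mm above the rim) of the top of a sprung steel disc, 26 mm across, in the jar's mouth, hidden under the cap. It pushes the cap up: 2 N when first touched (cap just below where it lies now), 7 N when home. So the cap does not drop by its own weight, and springs back up if let go at the thread start.
- small_bottle_mid (a point): Small closed amber bottle, 40 mm across, 75 mm high, loose, standing about 150 mm to one side of the jar: leave it alone. Point on its axis half-way up.
- beaker_rim (a point): Empty clear plastic beaker, 66 mm across, 70 mm high, loose, standing about 150 mm to the other side of the jar: leave it alone. Point: centre of its rim.
- spatula_grip (a point): Thin steel lab spatula, 165 mm long, 6 mm thick, lying on the bench on the far side of the jar: leave it alone. Point: middle of its rod.
Mind the look-alikes: they are no part of the job. Leave any green or turquoise look-alike of the part that bears cap_grip alone.

How it is judged:
By the outcome, as a careful person would: the job done as asked, in the order asked, and still so for the second after the job is handed in, with the robot touching nothing.
It also fails if it takes over 67 s, if anything falls off the work surface, if the arm or the gripper's body presses on something with over 40 N, if the wrist force passes 120 N, or if a joint passes its speed limit or range.

## Working session

There is one attempt and no reset: what is moved stays moved. The work goes in short steps, Python scripts to look and compute and a tool call to move; the robot and the scene stay as the last step left them, time stands still between calls to the robot, and variables do not carry over. Pictures are saved under pics/ and viewed, and the job is handed in when it is done.

Besides the shell and the picture viewer there is one more tool, called after "Call:" as name([rows], argument=value, ...), one row to a line, values as JSON. play_rows: Moves the arm, as the interface text tells. Its arguments: {"type":"object","properties":{"moves":{"type":"array","items":{"type":"array","items":{"type":"array","items":{"type":"number"}}}},"force":{"type":"number"}},"required":["moves"]}

```bash
ls; mkdir -p pics
cat > h.py <<'E'
from plant import r
import numpy as np, cv2
def grab(n):
    f=r.grab_frame(n); return f
def proj(f,P):
    P=np.atleast_2d(P); T=np.array(f["world_to_cam"]); c=(T[:3,:3]@P.T).T+T[:3,3]
    c=c*[1,-1,-1]
    p,_=cv2.projectPoints(c.reshape(-1,1,3),np.zeros(3),np.zeros(3),np.array(f["K"],float),np.array(f["dist_coeffs"],float))
    return p.reshape(-1,2)
def ray(f,px):
    T=np.array(f["world_to_cam"]); u=cv2.undistortPoints(np.array([[px]],float),np.array(f["K"],float),np.array(f["dist_coeffs"],float))[0,0]
    d=T[:3,:3].T@np.array([u[0],-u[1],-1.]); o=-T[:3,:3].T@T[:3,3]
    return o,d/np.linalg.norm(d)
def atz(f,px,z):
    o,d=ray(f,px); return o+d*(z-o[2])/d[2]
def tri(rs):
    A=0;b=0
    for o,d in rs:
        M=np.eye(3)-np.outer(d,d);A=A+M;b=b+M@o
    return np.linalg.solve(A,b)
E
python3 - <<'E'
from h import *
s=r.sense();print(s)
for n in["scene","side","wrist"]:
    f=grab(n);cv2.imwrite(f"pics/{n}0.png",f["img"])
    for q in["cap_grip","jar_mouth","small_bottle_mid","beaker_rim"]:
        print(n,q,[(np.round(d["point"]),round(d["conf"],2)) for d in r.find_in(q,n)])
E
```

```text
pics
{'time': 0.0, 'joints': array([ 1.14849271,  0.41797599, -0.0102937 ,  1.61418895,  0.00472438,
        1.11068795, -0.05300272]), 'joint_velocities': array([ 7.09106964e-04, -4.78728982e-05,  1.19062152e-03, -3.72208574e-04,
       -1.24802364e-04,  1.21372703e-03, -1.13333149e-03]), 'effort': array([-1.41348966e-03, -8.51275992e+01,  6.37415964e-01, -4.25993550e+01,
       -4.89575404e-02,  1.87038118e-02,  1.01507726e-04]), 'tool_pos': array([ 0.23212458, -0.57988209,  0.20481787]), 'tool_rot': array([-3.14036091e+00,  1.17615593e-04,  3.80811618e-01]), 'wrist_force': array([ 0.49322129,  0.26149203, -0.74988066]), 'torque': array([0.03323603, 0.01386158, 0.0046439 ]), 'width': 0.09382807269153111}
scene cap_grip [(array([170., 257.]), 0.85), (array([256., 279.]), 0.79), (array([187., 308.]), 0.74), (array([175., 273.]), 0.69)]
scene jar_mouth [(array([208., 263.]), 0.71)]
scene small_bottle_mid [(array([186., 217.]), 0.48)]
scene beaker_rim [(array([219., 305.]), 0.85)]
side cap_grip [(array([248., 374.]), 0.97), (array([276., 343.]), 0.95), (array([316., 258.]), 0.9), (array([368., 274.]), 0.65), (array([324., 339.]), 0.49)]
side jar_mouth [(array([322., 341.]), 0.79)]
side small_bottle_mid [(array([389., 369.]), 0.77)]
side beaker_rim [(array([254., 316.]), 0.7)]
wrist cap_grip []
wrist jar_mouth []
wrist small_bottle_mid []
wrist beaker_rim []
```

View pics/scene0.png

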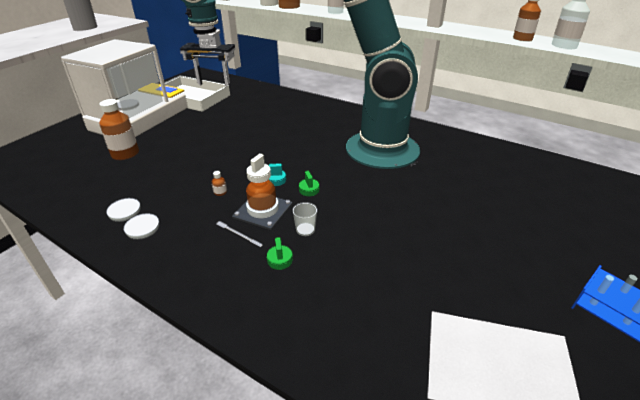

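View pics/side0.png

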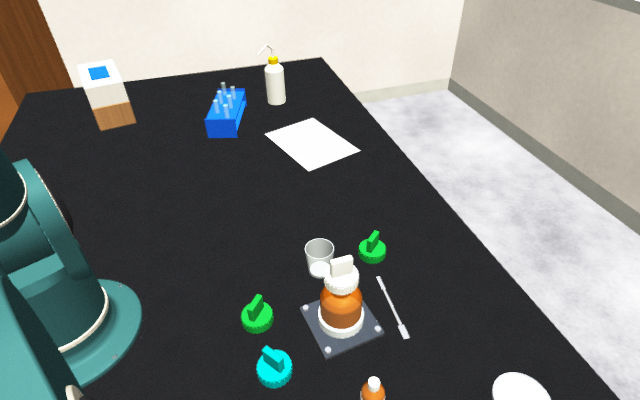

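View pics/wrist0.png

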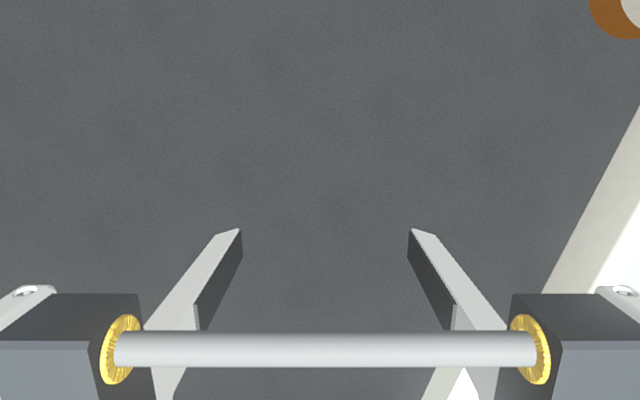

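The white cap on the amber jar is at scene (170,257) and side (276,343). The other cap_grip hits are green at scene (256,279) and (187,308) and turquoise at (175,273), so they are look-alikes. I'll enlarge to confirm.

Run:
```python
from h import *
ims=[];rs=[];F={}
for n,p in(("scene",(257,170)),("side",(343,276))):
    f=grab(n);F[n]=f
    x,y=p; ims.append(cv2.resize(f["img"][y-45:y+55,x-50:x+50],(400,400),interpolation=cv2.INTER_CUBIC))
    for d in r.cut_out("cap_grip",n):
        if np.hypot(*(np.array(d["point"])-[y,x]))<12:
            m=d["pixels"];print(n,d["conf"],m.sum(),d["point"]);np.save(n+"_m.npy",m); 
            ys,xs=np.where(m);print(ys.min(),ys.max(),xs.min(),xs.max());break
    rs.append(ray(f,d["point"][::-1]));print("cam",rs[-1][0])
print(tri(rs))
cv2.imwrite("pics/c0.png",np.hstack(ims))
```

```text
scene 0.81 481 [171.5, 257.8]
154 181 246 270
cam [1.18425905 0.46444666 0.71374822]
side 0.89 1118 [273.8, 341.4]
255 294 324 358
cam [ 0.34108873 -0.64735745  0.73672947]
[ 0.52292121 -0.14301377  0.14036608]
```

View pics/c0.png

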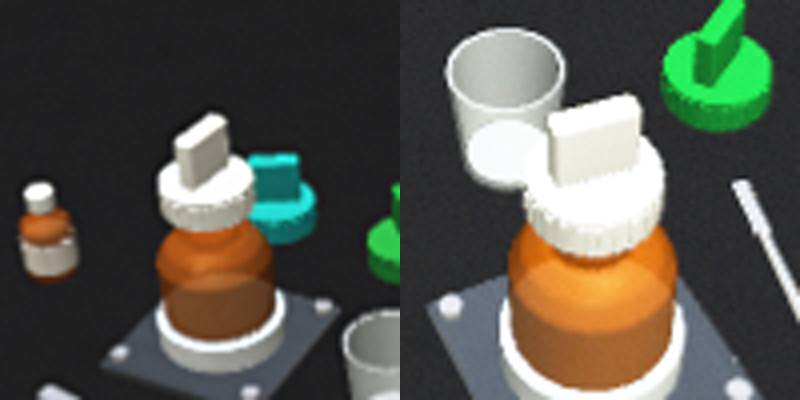

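```bash
cat > fit.py <<'E'
from h import *
from scipy.optimize import minimize
def pts(x,y,yaw,dz=0):
    a=np.linspace(0,2*np.pi,60)
    R=.0315; sk=np.array([[R*np.cos(t),R*np.sin(t),z] for z in(.124,.147) for t in a])
    b=np.array([[sx*.021,sy*.007,z] for z in(.147,.185) for sx in(-1,1) for sy in(-1,1)])
    c,s=np.cos(yaw),np.sin(yaw); b[:,:2]=b[:,:2]@np.array([[c,s],[-s,c]])
    return sk+[x,y,dz],b+[x,y,dz]
S=8
def render(f,p,box):
    x0,y0,w,h=box; im=np.zeros((h*S,w*S),np.uint8)
    for P in pts(*p):
        u=(proj(f,P)-[x0,y0]+.5)*S
        cv2.fillConvexPoly(im,cv2.convexHull(u.astype(np.float32)).astype(np.int32),255)
    return cv2.resize(im,(w,h),interpolation=cv2.INTER_AREA)/255.
E
python3 - <<'E'
from fit import *
D={}
for n,b in(("scene",(232,140,50,60)),("side",(310,240,64,70))):
    f=grab(n);x0,y0,w,h=b
    im=f["img"][y0:y0+h,x0:x0+w].astype(float)
    m=np.load(n+"_m.npy")[y0:y0+h,x0:x0+w].astype(float)
    D[n]=(f,b,m)
def cost(p,ns):
    return sum(np.abs(render(D[n][0],p,D[n][1])-D[n][2]).sum()/D[n][2].sum() for n in ns)
for ns in(("scene","side"),("scene",),("side",)):
  best=None
  for yaw in np.arange(0,3.1,.26):
    q=minimize(cost,[.523,-.143,yaw,0] if len(ns)==2 else [.523,-.143,yaw],args=(ns,),method="Nelder-Mead",options=dict(initial_simplex=None,xatol=1e-4,fatol=1e-4))
    if best is None or q.fun<best.fun:best=q
  print(ns,best.x,best.fun)
  if len(ns)==2:
    o=[]
    for n in ns:
        f,b,m=D[n];x0,y0,w,h=b
        im=cv2.resize(f["img"][y0:y0+h,x0:x0+w],None,fx=8,fy=8,interpolation=cv2.INTER_CUBIC)
        for P,c in zip(pts(*best.x),((0,0,255),(255,0,0))):
            for u in (proj(f,P)-[x0,y0]+.5)*8: cv2.circle(im,tuple(int(v) for v in u),2,c,-1)
        o.append(cv2.copyMakeBorder(im,0,560-im.shape[0],0,0,cv2.BORDER_CONSTANT))
    cv2.imwrite("pics/fit.png",np.hstack(o)[:,:])
E
python3 -c "
import cv2;i=cv2.imread('pics/fit.png');print(i.shape);cv2.imwrite('pics/fit2.png',cv2.resize(i,(800,int(i.shape[0]*800/i.shape[1]))))"
```

```text
('scene', 'side') [ 0.5198433  -0.14552539  0.14424629 -0.00057064] 0.1345380737993597
('scene',) [ 0.51952753 -0.14575522  3.29182065] 0.08734254616607559
('side',) [ 0.51978222 -0.14608358  0.02018865] 0.044677119506120876
(560, 912, 3)
```

View pics/fit2.png

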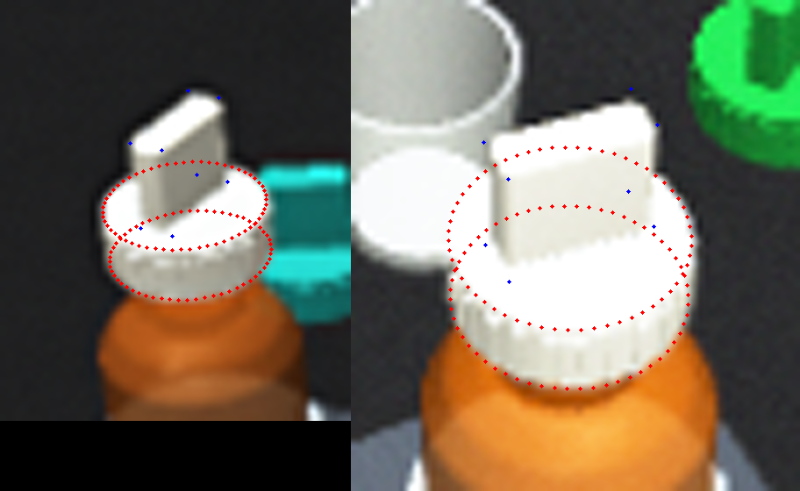

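Run:
```python
from fit import *
f=grab("side");k=800/912*8
def w(u,v,z): return atz(f,((u-351)/k+310-.5,v/k+240-.5),z)
for (a,b,z) in (((515,262),(650,228),.147),((500,150),(645,113),.185),((490,138),(625,100),.185)):
    A,B=w(*a,z),w(*b,z);print(A,B,np.degrees(np.arctan2(*(B-A)[1::-1])))
f=grab("scene")
def w(u,v,z): return atz(f,(u/k+232-.5,v/k+140-.5),z)
for (a,b,z) in (((172,222),(225,183),.147),((155,157),(220,105),.185),((132,140),(192,95),.185)):
    A,B=w(*a,z),w(*b,z);print(A,B,np.degrees(np.arctan2(*(B-A)[1::-1])))
f=r.grab_frame("wrist");s=r.sense()
from scipy.spatial.transform import Rotation as Ro
R=Ro.from_euler("xyz",s["tool_rot"]).as_matrix();T=f["world_to_cam"]
print("tool R",R.round(3))
print("cam in tool",R.T@(-T[:3,:3].T@T[:3,3]-s["tool_pos"]), R.T@T[:3,:3].T)
print(f["K"],f["dist_coeffs"])
```

```text
[ 0.50332964 -0.15005924  0.147     ] [ 0.54033807 -0.1498885   0.147     ] 0.2643225944152989
[ 0.50088719 -0.14589097  0.185     ] [ 0.53976169 -0.1451271   0.185     ] 1.1256830806369529
[ 0.49977918 -0.14117968  0.185     ] [ 0.53651981 -0.13923152  0.185     ] 3.035243720422502
[ 0.53254965 -0.14149311  0.147     ] [ 0.4998773  -0.14158619  0.147     ] -179.83677153571116
[ 0.5451047  -0.13442682  0.185     ] [ 0.50284242 -0.13739743  0.185     ] -175.97930575048625
[ 0.54020636 -0.14957314  0.185     ] [ 0.50253372 -0.15130893  0.185     ] -177.36192536461522
tool R [[ 0.928  0.372 -0.   ]
 [ 0.372 -0.928  0.   ]
 [-0.    -0.    -1.   ]]
cam in tool [ 8.12076977e-02  1.22798277e-04 -1.78974813e-01] [[-3.24016411e-04  9.59444822e-01  2.81896308e-01]
 [ 9.99999931e-01  2.59796299e-04  2.65190327e-04]
 [ 1.81199869e-04  2.81896374e-01 -9.59444840e-01]]
[[344.27015199   0.         324.6730346 ]
 [  0.         344.27015199 193.47910392]
 [  0.           0.           1.        ]] [-0.0064611  0.         0.         0.         0.       ]
```

Call:
play_rows([
  [[0.9, -0.65, -0.17, 0, 0, 0, 100], [0.9, -0.65, -0.17, 0, 0, 0, 100], [0.9, -0.65, -0.17, 0, 0, 0, 100], [0.9, -0.65, -0.17, 0, 0, 0, 100], [0.9, -0.65, -0.17, 0, 0, 0, 100], [0.9, -0.65, -0.17, 0, 0, 0, 100], [0.9, -0.65, -0.17, 0, 0, 0, 100], [0.9, -0.65, -0.17, 0, 0, 0, 100], [0.9, -0.65, -0.17, 0, 0, 0, 100], [0.9, -0.65, -0.17, 0, 0, 0, 100]],
], force=30)

```text
time: 2.45
tool_pos: [0.4705, -0.2037, 0.2739]
tool_rot: [3.141, -0.0, 0.381]
wrist_force: [0.0, -0.6, -0.5]
width: 0.094
```

Call:
play_rows([
  [[0.34, -0.175, 0, 0, 0, 0, 100], [0.34, -0.175, 0, 0, 0, 0, 100], [0.34, -0.175, 0, 0, 0, 0, 100], [0.34, -0.175, 0, 0, 0, 0, 100], [0.34, -0.175, 0, 0, 0, 0, 100], [0, 0, 0, 0, 0, 0.85, 70], [0, 0, 0, 0, 0, 0.85, 70], [0, 0, 0, 0, 0, 0.85, 70], [0, 0, 0, 0, 0, 0.84, 70], [0, 0, 0, 0, 0, 0, 70]],
])

```text
time: 3.7
tool_pos: [0.5203, -0.147, 0.2734]
tool_rot: [-3.142, 0.0, 0.026]
wrist_force: [0.3, -0.0, 0.2]
width: 0.0659
```

Run:
```python
from fit import *
s=r.sense();print(s["tool_pos"],s["tool_rot"],s["joints"],s["time"],s["wrist_force"],s["torque"])
f=grab("wrist");im=f["img"].copy()
for P,c in zip(pts(.52,-.146,.026),((0,0,255),(255,0,0))):
    for u in proj(f,P): cv2.circle(im,tuple(int(v) for v in u),1,c,-1)
for P,c in zip(pts(.52,-.146,.026),((0,0,255),(255,0,0))): print(proj(f,P)[-4:])
cv2.imwrite("pics/w1.png",im)
cv2.imwrite("pics/w1raw.png",cv2.resize(f["img"][100:350,180:500],None,fx=2.4,fy=2.4,interpolation=cv2.INTER_CUBIC))
```

```text
[ 0.52025655 -0.14699706  0.27339081] [-3.14154482e+00  1.30814190e-04  2.63022857e-02] [ 0.45940811  0.21891243 -0.28209295  1.73327966  0.06491916  1.19864774
 -1.38442922] 3.7 [ 0.28482496 -0.04500282  0.16097511] [-0.00065775  0.03087172 -0.06263796]
[[334.99985694 152.8777638 ]
 [331.41260078 151.80348612]
 [327.72330253 151.11374593]
 [323.97717157 150.81767734]]
[[331.36486566 221.24443824]
 [314.47982325 221.2421446 ]
 [331.65689259 171.74366704]
 [314.04032671 171.74204493]]
```

View pics/w1.png

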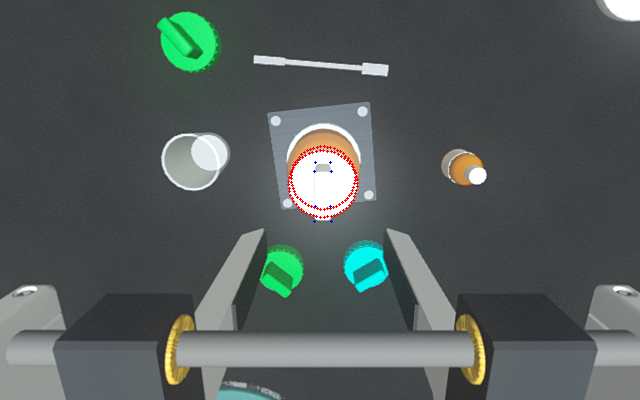

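Run:
```python
from fit import *
im=cv2.imread("pics/w1.png")
f=grab("wrist")
a=f["img"][135:225,275:375];b=im[135:225,275:375]
# stretch contrast of brights
g=np.clip((a.astype(float)-150)*255/105,0,255).astype(np.uint8)
cv2.imwrite("pics/w1c.png",np.hstack([cv2.resize(g,(400,360),interpolation=cv2.INTER_CUBIC),cv2.resize(b,(400,360),interpolation=cv2.INTER_NEAREST)]))
print(np.array2string(a[150-135:226-135:4,305-275:345-275:2].mean(2).astype(int),max_line_width=200))
```

```text
[[165 173 172 176 206 219 185 183 237 253 195 189 194 228 202 191 176 173 169 169]
 [255 221 255 255 255 255 255 255 255 255 255 255 255 255 255 255 236 255 239 184]
 [255 255 255 255 255 255 255 255 255 255 255 255 255 255 255 255 255 255 255 255]
 [255 255 255 255 255 255 255 255 255 255 255 255 255 255 255 255 255 255 255 255]
 [255 255 255 255 255 237 177 189 189 190 190 191 194 255 255 255 255 255 255 255]
 [255 255 255 255 255 190 187 192 192 191 192 194 189 255 255 255 255 255 255 255]
 [255 255 255 255 255 253 255 255 255 255 255 255 255 255 255 255 255 255 255 255]
 [255 255 255 255 255 254 255 255 255 255 255 255 255 255 255 255 255 255 255 255]
 [255 255 255 255 255 254 255 255 255 255 255 255 255 255 255 255 255 255 255 255]
 [255 255 255 255 255 253 255 255 255 255 255 255 255 255 255 255 255 255 255 255]
 [255 255 255 255 255 255 255 255 255 255 255 255 255 255 255 255 255 255 255 255]
 [255 255 255 255 255 255 255 255 255 255 255 255 255 255 255 255 255 255 255 255]
 [255 255 255 255 255 254 255 255 255 255 255 255 255 254 255 255 255 255 255 255]
 [255 255 255 255 255 254 255 255 255 255 255 255 255 254 255 255 255 255 255 255]
 [255 255 255 255 255 253 255 255 255 255 255 255 255 254 255 255 255 255 255 255]
 [255 255 255 255 255 253 255 255 255 255 255 255 255 253 255 255 255 255 255 249]
 [103 103 191 255 255 253 255 255 255 255 255 255 255 254 255 249 132 102 108 111]
 [107 107 107 108  97 248 255 255 255 255 255 255 255 118 107 111 109 108 106 109]
 [104 107 107 107 104 106 106 106 106 104 105 106 109 106 108 107 111 106 106 107]]
```

View pics/w1c.png

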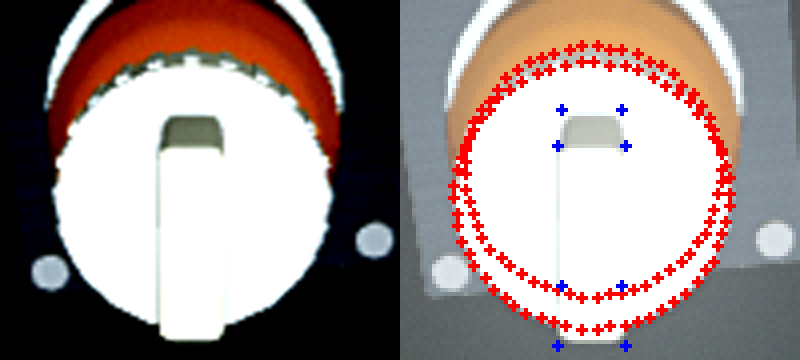

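Call:
play_rows([
  [[0, -0.025, 0.4, 0, 0, 0, 50], [0, 0, 0.4, 0, 0, 0, 50], [0, 0, 0.4, 0, 0, 0, 50], [0, 0, 0.4, 0, 0, 0, 50], [0, 0, 0.4, 0, 0, 0, 50], [0, 0, 0.35, 0, 0, 0, 50], [0, 0, 0.25, 0, 0, 0, 50], [0, 0, 0.2, 0, 0, 0, 50], [0, 0, 0.15, 0, 0, 0, 50], [0, 0, 0.05, 0, 0, 0, 50]],
])

```text
time: 5.05
tool_pos: [0.5199, -0.1463, 0.1532]
tool_rot: [-3.141, 0.0, 0.026]
wrist_force: [0.8, 0.5, 0.0]
width: 0.0473
```

Run:
```python
from fit import *
s=r.sense();print(s["tool_pos"],s["tool_rot"],s["time"],s["wrist_force"],s["torque"])
f=grab("wrist");g=grab("side")
cv2.imwrite("pics/w2.png",np.hstack([cv2.resize(f["img"],(400,250)),cv2.resize(g["img"][200:350,250:430],(400,250+83))[:250]]))
```

```text
[ 0.51994166 -0.14626842  0.15322964] [-3.14148150e+00  1.53140265e-04  2.57532675e-02] 5.05 [0.79986273 0.46407439 0.00490381] [-0.01011497  0.01392075  0.03329818]
```

View pics/w2.png

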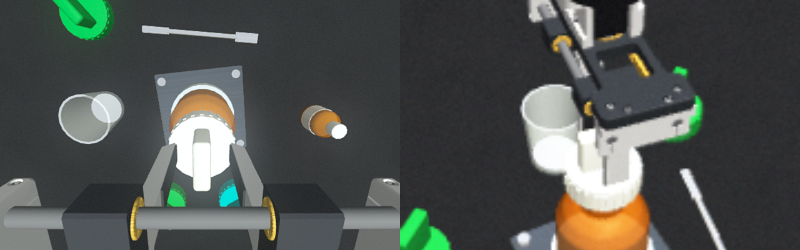

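The bar is upright between the two fingers, centred at about (202,160) in the wrist half of the picture. Closing.

Call:
play_rows([
  [[0, 0, 0, 0, 0, 0, 30], [0, 0, 0, 0, 0, 0, 20], [0, 0, 0, 0, 0, 0, 12], [0, 0, 0, 0, 0, 0, 5], [0, 0, 0, 0, 0, 0, 0], [0, 0, 0, 0, 0, 0, 0], [0, 0, 0, 0, 0, 0, 0], [0, 0, 0, 0, 0, 0, 0], [0, 0, 0, 0, 0, 0, 0], [0, 0, 0, 0, 0, 0, 0]],
], force=30)

```text
time: 6.4
tool_pos: [0.52, -0.1463, 0.1535]
tool_rot: [-3.142, -0.0, 0.026]
wrist_force: [-0.4, 0.6, -0.3]
width: 0.0141
```

```bash
cat > s.py <<'E'
from plant import r
import numpy as np
s=r.sense()
for k in("time","tool_pos","tool_rot","wrist_force","torque","width"):print(k,np.round(s[k],4))
E
python3 s.py
```

```text
time 6.4
tool_pos [ 0.52   -0.1463  0.1535]
tool_rot [-3.1415 -0.      0.0258]
wrist_force [-0.3739  0.5896 -0.3027]
torque [ 0.0695 -0.0346  0.0515]
width 0.0141
```

Call:
play_rows([
  [[0, 0, 0.01, 0, 0, 0, 0], [0, 0, 0.01, 0, 0, 0, 0], [0, 0, 0, 0, 0, 0, 0], [0, 0, 0, 0, 0, 0, 0], [0, 0, 0, 0, 0, 0, 0], [0, 0, 0, 0, 0, 0, 0], [0, 0, 0, 0, 0, 0, 0], [0, 0, 0, 0, 0, 0, 0], [0, 0, 0, 0, 0, 0, 0], [0, 0, 0, 0, 0, 0, 0]],
])

```text
time: 7.65
tool_pos: [0.5201, -0.1463, 0.1533]
tool_rot: [3.141, -0.0, 0.026]
wrist_force: [-3.5, 1.8, 11.0]
width: 0.014
```

```bash
python3 s.py
```

```text
time 7.65
tool_pos [ 0.5201 -0.1463  0.1533]
tool_rot [ 3.1414e+00 -4.0000e-04  2.5700e-02]
wrist_force [-3.5473  1.8046 10.9647]
torque [0.3279 0.9714 0.029 ]
width 0.014
```

Call:
play_rows([
  [[0, 0, -0.005, 0, 0, -0.25, 0], [0, 0, 0, 0, 0, -0.25, 0], [0, 0, 0, 0, 0, -0.25, 0], [0, 0, 0, 0, 0, -0.25, 0], [0, 0, 0, 0, 0, -0.25, 0], [0, 0, 0, 0, 0, -0.25, 0], [0, 0, 0, 0, 0, -0.25, 0], [0, 0, 0, 0, 0, -0.25, 0], [0, 0, 0, 0, 0, 0, 0], [0, 0, 0, 0, 0, 0, 0]],
])

```text
time: 8.9
tool_pos: [0.5205, -0.1464, 0.1533]
tool_rot: [3.141, -0.001, 0.235]
wrist_force: [0.5, -0.6, 6.5]
width: 0.014
```

```bash
python3 s.py
```

```text
time 8.9
tool_pos [ 0.5205 -0.1464  0.1533]
tool_rot [ 3.1411e+00 -1.0000e-03  2.3520e-01]
wrist_force [ 0.5355 -0.5997  6.4853]
torque [ 0.0461 -0.1551 -0.0123]
width 0.014
```

Pressing 6.5 N with side forces near zero. Continuing in 6° steps.

Call:
play_rows([
  [[0, 0, 0, 0, 0, -0.2, 0], [0, 0, 0, 0, 0, -0.2, 0], [0, 0, 0, 0, 0, -0.2, 0], [0, 0, 0, 0, 0, -0.2, 0], [0, 0, 0, 0, 0, -0.2, 0], [0, 0, 0, 0, 0, 0, 0], [0, 0, 0, 0, 0, 0, 0], [0, 0, 0, 0, 0, 0, 0], [0, 0, 0, 0, 0, 0, 0], [0, 0, 0, 0, 0, 0, 0]],
])

```text
time: 10.15
tool_pos: [0.5205, -0.1464, 0.1533]
tool_rot: [3.141, -0.001, 0.34]
wrist_force: [-0.0, -0.2, 7.2]
width: 0.0138
```

```bash
python3 s.py
```

```text
time 10.15
tool_pos [ 0.5205 -0.1464  0.1533]
tool_rot [ 3.141e+00 -1.000e-03  3.399e-01]
wrist_force [-6.1000e-03 -2.0250e-01  7.1875e+00]
torque [ 0.0163 -0.1452 -0.0587]
width 0.0138
```

Call:
play_rows([
  [[0, 0, 0, 0, 0, -0.2, 0], [0, 0, 0, 0, 0, -0.2, 0], [0, 0, 0, 0, 0, -0.2, 0], [0, 0, 0, 0, 0, -0.2, 0], [0, 0, 0, 0, 0, -0.2, 0], [0, 0, 0, 0, 0, 0, 0], [0, 0, 0, 0, 0, 0, 0], [0, 0, 0, 0, 0, 0, 0], [0, 0, 0, 0, 0, 0, 0], [0, 0, 0, 0, 0, 0, 0]],
])

```text
time: 11.4
tool_pos: [0.5205, -0.1464, 0.1533]
tool_rot: [3.141, -0.001, 0.445]
wrist_force: [0.4, 0.1, 7.3]
width: 0.0136
```

```bash
python3 s.py
```

```text
time 11.4
tool_pos [ 0.5205 -0.1464  0.1533]
tool_rot [ 3.1409e+00 -9.0000e-04  4.4460e-01]
wrist_force [0.4085 0.1158 7.2625]
torque [-0.0042 -0.1522 -0.0012]
width 0.0136
```

Call:
play_rows([
  [[0, 0, 0, 0, 0, -0.2, 0], [0, 0, 0, 0, 0, -0.2, 0], [0, 0, 0, 0, 0, -0.2, 0], [0, 0, 0, 0, 0, -0.2, 0], [0, 0, 0, 0, 0, -0.2, 0], [0, 0, 0, 0, 0, 0, 0], [0, 0, 0, 0, 0, 0, 0], [0, 0, 0, 0, 0, 0, 0], [0, 0, 0, 0, 0, 0, 0], [0, 0, 0, 0, 0, 0, 0]],
])

```text
time: 12.65
tool_pos: [0.5205, -0.1464, 0.1534]
tool_rot: [3.141, -0.001, 0.549]
wrist_force: [0.4, -0.2, 6.4]
width: 0.014
```

```bash
python3 s.py;python3 - <<'E'
from h import *
f=grab("wrist");cv2.imwrite("pics/w3.png",cv2.resize(f["img"][150:350,200:450],(750,600),interpolation=cv2.INTER_CUBIC))
E
```

```text
time 12.65
tool_pos [ 0.5205 -0.1464  0.1534]
tool_rot [ 3.1408e+00 -8.0000e-04  5.4930e-01]
wrist_force [ 0.4044 -0.2329  6.3963]
torque [ 0.0323 -0.1589 -0.0237]
width 0.014
```

View pics/w3.png

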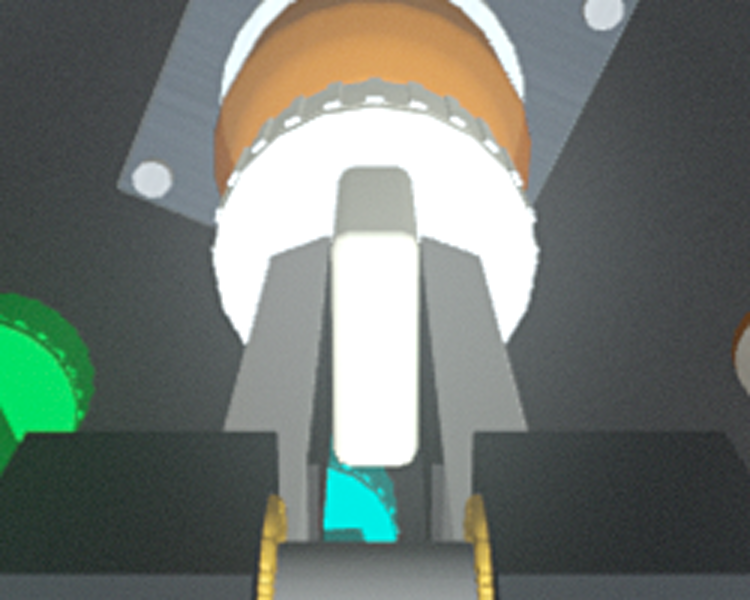

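The bar at (375,350) is still square in the jaws, so the cap turns with the gripper. That makes 30°, no drop yet. Continuing.

Call:
play_rows([
  [[0, 0, 0, 0, 0, -0.2, 0], [0, 0, 0, 0, 0, -0.2, 0], [0, 0, 0, 0, 0, -0.2, 0], [0, 0, 0, 0, 0, -0.2, 0], [0, 0, 0, 0, 0, -0.2, 0], [0, 0, 0, 0, 0, 0, 0], [0, 0, 0, 0, 0, 0, 0], [0, 0, 0, 0, 0, 0, 0], [0, 0, 0, 0, 0, 0, 0], [0, 0, 0, 0, 0, 0, 0]],
])

```text
time: 13.95
tool_pos: [0.5205, -0.1464, 0.1533]
tool_rot: [3.141, -0.001, 0.654]
wrist_force: [0.4, -0.3, 6.8]
width: 0.0141
```

```bash
python3 s.py
```

```text
time 13.95
tool_pos [ 0.5205 -0.1464  0.1533]
tool_rot [ 3.1407e+00 -7.0000e-04  6.5410e-01]
wrist_force [ 0.357  -0.3339  6.7812]
torque [ 0.0334 -0.0577 -0.0892]
width 0.0141
```

Call:
play_rows([
  [[0, 0, 0, 0, 0, -0.2, 0], [0, 0, 0, 0, 0, -0.2, 0], [0, 0, 0, 0, 0, -0.2, 0], [0, 0, 0, 0, 0, -0.2, 0], [0, 0, 0, 0, 0, -0.2, 0], [0, 0, 0, 0, 0, 0, 0], [0, 0, 0, 0, 0, 0, 0], [0, 0, 0, 0, 0, 0, 0], [0, 0, 0, 0, 0, 0, 0], [0, 0, 0, 0, 0, 0, 0]],
])

```text
time: 15.2
tool_pos: [0.5205, -0.1464, 0.1533]
tool_rot: [3.141, -0.001, 0.759]
wrist_force: [1.2, -0.7, 7.2]
width: 0.0139
```

```bash
python3 s.py
```

```text
time 15.2
tool_pos [ 0.5205 -0.1464  0.1533]
tool_rot [ 3.1406e+00 -6.0000e-04  7.5870e-01]
wrist_force [ 1.2399 -0.7392  7.2309]
torque [-0.0008 -0.1801 -0.0552]
width 0.0139
```

Call:
play_rows([
  [[0, 0, 0, 0, 0, -0.2, 0], [0, 0, 0, 0, 0, -0.2, 0], [0, 0, 0, 0, 0, -0.2, 0], [0, 0, 0, 0, 0, -0.2, 0], [0, 0, 0, 0, 0, -0.2, 0], [0, 0, 0, 0, 0, 0, 0], [0, 0, 0, 0, 0, 0, 0], [0, 0, 0, 0, 0, 0, 0], [0, 0, 0, 0, 0, 0, 0], [0, 0, 0, 0, 0, 0, 0]],
])

```text
time: 16.45
tool_pos: [0.5203, -0.1464, 0.1531]
tool_rot: [3.141, -0.0, 0.863]
wrist_force: [0.9, -0.2, 6.1]
width: 0.0138
```

```bash
python3 s.py
```

```text
time 16.45
tool_pos [ 0.5203 -0.1464  0.1531]
tool_rot [ 3.1409e+00 -3.0000e-04  8.6340e-01]
wrist_force [ 0.8932 -0.1781  6.0921]
torque [-0.1364 -0.241  -0.0484]
width 0.0138
```

The height fell 0.2 mm and the tilt eased, which may be the edge of the ridge. Smaller step.

Call:
play_rows([
  [[0, 0, 0, 0, 0, -0.1, 0], [0, 0, 0, 0, 0, -0.1, 0], [0, 0, 0, 0, 0, -0.1, 0], [0, 0, 0, 0, 0, -0.1, 0], [0, 0, 0, 0, 0, -0.1, 0], [0, 0, 0, 0, 0, 0, 0], [0, 0, 0, 0, 0, 0, 0], [0, 0, 0, 0, 0, 0, 0], [0, 0, 0, 0, 0, 0, 0], [0, 0, 0, 0, 0, 0, 0]],
])

```text
time: 17.7
tool_pos: [0.5198, -0.1463, 0.1528]
tool_rot: [-3.141, 0.0, 0.916]
wrist_force: [0.0, -0.7, 3.3]
width: 0.0139
```

```bash
python3 s.py
```

```text
time 17.7
tool_pos [ 0.5198 -0.1463  0.1528]
tool_rot [-3.1413e+00  2.0000e-04  9.1590e-01]
wrist_force [ 0.0191 -0.6575  3.3482]
torque [-0.255   0.262  -0.0225]
width 0.0139
```

Call:
play_rows([
  [[0, 0, 0.005, 0, 0, 0, 0], [0, 0, 0.005, 0, 0, 0, 0], [0, 0, 0.003, 0, 0, 0, 0], [0, 0, 0, 0, 0, 0, 0], [0, 0, 0, 0, 0, 0, 0], [0, 0, 0, 0, 0, 0, 0], [0, 0, 0, 0, 0, 0, 0], [0, 0, 0, 0, 0, 0, 0], [0, 0, 0, 0, 0, 0, 0], [0, 0, 0, 0, 0, 0, 0]],
])

```text
time: 18.95
tool_pos: [0.5199, -0.1462, 0.1524]
tool_rot: [-3.141, 0.0, 0.916]
wrist_force: [-2.4, -0.5, 6.5]
width: 0.0141
```

```bash
python3 s.py
```

```text
time 18.95
tool_pos [ 0.5199 -0.1462  0.1524]
tool_rot [-3.1415e+00  1.0000e-04  9.1590e-01]
wrist_force [-2.4499 -0.5297  6.4767]
torque [-0.241   0.4407 -0.0886]
width 0.0141
```

Call:
play_rows([
  [[0, 0, 0, 0, 0, -0.1, 0], [0, 0, 0, 0, 0, -0.1, 0], [0, 0, 0, 0, 0, -0.1, 0], [0, 0, 0, 0, 0, 0, 0], [0, 0, 0, 0, 0, 0, 0], [0, 0, 0, 0, 0, 0, 0], [0, 0, 0, 0, 0, 0, 0], [0, 0, 0, 0, 0, 0, 0], [0, 0, 0, 0, 0, 0, 0], [0, 0, 0, 0, 0, 0, 0]],
])

```text
time: 20.2
tool_pos: [0.5199, -0.1462, 0.1523]
tool_rot: [-3.141, -0.0, 0.947]
wrist_force: [0.8, 0.4, 0.5]
width: 0.0138
```

```bash
python3 s.py
```

```text
time 20.2
tool_pos [ 0.5199 -0.1462  0.1523]
tool_rot [-3.1414 -0.      0.9473]
wrist_force [0.8319 0.4314 0.4804]
torque [ 0.2589 -0.3852  0.0536]
width 0.0138
```

Force fell to 0.5 N, so it is clear at about 53°. Pressing down gently.

Call:
play_rows([
  [[0, 0, 0.005, 0, 0, 0, 0], [0, 0, 0.005, 0, 0, 0, 0], [0, 0, 0.005, 0, 0, 0, 0], [0, 0, 0.005, 0, 0, 0, 0], [0, 0, 0.005, 0, 0, 0, 0], [0, 0, 0, 0, 0, 0, 0], [0, 0, 0, 0, 0, 0, 0], [0, 0, 0, 0, 0, 0, 0], [0, 0, 0, 0, 0, 0, 0], [0, 0, 0, 0, 0, 0, 0]],
])

```text
time: 21.45
tool_pos: [0.5199, -0.1462, 0.1513]
tool_rot: [-3.141, -0.0, 0.947]
wrist_force: [0.9, 1.4, 1.5]
width: 0.014
```

```bash
python3 s.py
```

```text
time 21.45
tool_pos [ 0.5199 -0.1462  0.1513]
tool_rot [-3.1415 -0.      0.9473]
wrist_force [0.8787 1.3931 1.4638]
torque [ 0.2741 -0.3175  0.0455]
width 0.014
```

Call:
play_rows([
  [[0, 0, 0.01, 0, 0, 0, 0], [0, 0, 0.01, 0, 0, 0, 0], [0, 0, 0.01, 0, 0, 0, 0], [0, 0, 0.01, 0, 0, 0, 0], [0, 0, 0.01, 0, 0, 0, 0], [0, 0, 0.01, 0, 0, 0, 0], [0, 0, 0, 0, 0, 0, 0], [0, 0, 0, 0, 0, 0, 0], [0, 0, 0, 0, 0, 0, 0], [0, 0, 0, 0, 0, 0, 0]],
])

```text
time: 22.7
tool_pos: [0.52, -0.1463, 0.1489]
tool_rot: [-3.142, -0.0, 0.947]
wrist_force: [2.0, 1.4, 3.7]
width: 0.0136
```

```bash
python3 s.py
```

```text
time 22.7
tool_pos [ 0.52   -0.1463  0.1489]
tool_rot [-3.1416 -0.      0.9473]
wrist_force [1.9534 1.3831 3.6505]
torque [ 0.1226 -0.482   0.0295]
width 0.0136
```

Call:
play_rows([
  [[0, 0, 0.01, 0, 0, 0, 0], [0, 0, 0.01, 0, 0, 0, 0], [0, 0, 0.01, 0, 0, 0, 0], [0, 0, 0.01, 0, 0, 0, 0], [0, 0, 0.01, 0, 0, 0, 0], [0, 0, 0.01, 0, 0, 0, 0], [0, 0, 0, 0, 0, 0, 0], [0, 0, 0, 0, 0, 0, 0], [0, 0, 0, 0, 0, 0, 0], [0, 0, 0, 0, 0, 0, 0]],
])

```text
time: 23.95
tool_pos: [0.52, -0.1463, 0.1465]
tool_rot: [-3.142, -0.0, 0.947]
wrist_force: [1.1, -0.5, 4.0]
width: 0.0138
```

```bash
python3 s.py
```

```text
time 23.95
tool_pos [ 0.52   -0.1463  0.1465]
tool_rot [-3.1415 -0.      0.9473]
wrist_force [ 1.0761 -0.4744  4.0066]
torque [ 0.0091 -0.5197 -0.0103]
width 0.0138
```

Call:
play_rows([
  [[0, 0, 0.005, 0, 0, 0, 0], [0, 0, 0.005, 0, 0, 0, 0], [0, 0, 0.005, 0, 0, 0, 0], [0, 0, 0.005, 0, 0, 0, 0], [0, 0, 0, 0, 0, 0, 0], [0, 0, 0, 0, 0, 0, 0], [0, 0, 0, 0, 0, 0, 0], [0, 0, 0, 0, 0, 0, 0], [0, 0, 0, 0, 0, 0, 0], [0, 0, 0, 0, 0, 0, 0]],
])

```text
time: 25.2
tool_pos: [0.5199, -0.1463, 0.1457]
tool_rot: [-3.141, -0.0, 0.947]
wrist_force: [2.1, -0.4, 3.1]
width: 0.0138
```

```bash
python3 s.py
```

```text
time 25.2
tool_pos [ 0.5199 -0.1463  0.1457]
tool_rot [-3.1415 -0.      0.9473]
wrist_force [ 2.1079 -0.4069  3.1214]
torque [-0.0189 -0.5276 -0.012 ]
width 0.0138
```

Call:
play_rows([
  [[0, 0, 0.005, 0, 0, 0, 0], [0, 0, 0.005, 0, 0, 0, 0], [0, 0, 0.005, 0, 0, 0, 0], [0, 0, 0.005, 0, 0, 0, 0], [0, 0, 0, 0, 0, 0, 0], [0, 0, 0, 0, 0, 0, 0], [0, 0, 0, 0, 0, 0, 0], [0, 0, 0, 0, 0, 0, 0], [0, 0, 0, 0, 0, 0, 0], [0, 0, 0, 0, 0, 0, 0]],
])

```text
time: 26.45
tool_pos: [0.52, -0.1463, 0.1449]
tool_rot: [-3.142, 0.0, 0.947]
wrist_force: [1.5, -0.0, 5.2]
width: 0.014
```

```bash
python3 s.py
```

```text
time 26.45
tool_pos [ 0.52   -0.1463  0.1449]
tool_rot [-3.1416  0.      0.9473]
wrist_force [ 1.544  -0.045   5.1538]
torque [-0.1149 -0.5648 -0.0451]
width 0.014
```

Call:
play_rows([
  [[0, 0, 0.005, 0, 0, 0, 0], [0, 0, 0.005, 0, 0, 0, 0], [0, 0, 0.005, 0, 0, 0, 0], [0, 0, 0, 0, 0, 0, 0], [0, 0, 0, 0, 0, 0, 0], [0, 0, 0, 0, 0, 0, 0], [0, 0, 0, 0, 0, 0, 0], [0, 0, 0, 0, 0, 0, 0], [0, 0, 0, 0, 0, 0, 0], [0, 0, 0, 0, 0, 0, 0]],
])

```text
time: 27.7
tool_pos: [0.52, -0.1463, 0.1443]
tool_rot: [-3.142, -0.0, 0.947]
wrist_force: [1.5, -1.0, 2.6]
width: 0.0135
```

```bash
python3 s.py
```

```text
time 27.7
tool_pos [ 0.52   -0.1463  0.1443]
tool_rot [-3.1415 -0.      0.9473]
wrist_force [ 1.5475 -0.9569  2.6277]
torque [-0.137  -0.5777  0.0189]
width 0.0135
```

Call:
play_rows([
  [[0, 0, 0.005, 0, 0, 0, 0], [0, 0, 0.005, 0, 0, 0, 0], [0, 0, 0.005, 0, 0, 0, 0], [0, 0, 0.005, 0, 0, 0, 0], [0, 0, 0, 0, 0, 0, 0], [0, 0, 0, 0, 0, 0, 0], [0, 0, 0, 0, 0, 0, 0], [0, 0, 0, 0, 0, 0, 0], [0, 0, 0, 0, 0, 0, 0], [0, 0, 0, 0, 0, 0, 0]],
])

```text
time: 28.95
tool_pos: [0.52, -0.1463, 0.1435]
tool_rot: [-3.142, -0.0, 0.947]
wrist_force: [1.8, -1.5, 5.3]
width: 0.0142
```

```bash
python3 s.py
```

```text
time 28.95
tool_pos [ 0.52   -0.1463  0.1435]
tool_rot [-3.1416 -0.      0.9473]
wrist_force [ 1.7524 -1.479   5.2512]
torque [-0.1495 -0.5777  0.0378]
width 0.0142
```

Call:
play_rows([
  [[0, 0, 0.005, 0, 0, 0, 0], [0, 0, 0.005, 0, 0, 0, 0], [0, 0, 0.004, 0, 0, 0, 0], [0, 0, 0, 0, 0, 0, 0], [0, 0, 0, 0, 0, 0, 0], [0, 0, 0, 0, 0, 0, 0], [0, 0, 0, 0, 0, 0, 0], [0, 0, 0, 0, 0, 0, 0], [0, 0, 0, 0, 0, 0, 0], [0, 0, 0, 0, 0, 0, 0]],
])

```text
time: 30.2
tool_pos: [0.52, -0.1463, 0.1434]
tool_rot: [3.141, 0.0, 0.947]
wrist_force: [-1.4, -1.3, 12.0]
width: 0.0139
```

```bash
python3 s.py
python3 - <<'E'
from h import *
f=grab("wrist");g=grab("side")
cv2.imwrite("pics/w4.png",np.hstack([cv2.resize(f["img"][150:350,200:450],(400,320),interpolation=cv2.INTER_CUBIC),cv2.resize(g["img"][240:320,300:400],(400,320),interpolation=cv2.INTER_CUBIC)]))
E
```

```text
time 30.2
tool_pos [ 0.52   -0.1463  0.1434]
tool_rot [3.1414e+00 1.0000e-04 9.4740e-01]
wrist_force [-1.403  -1.2807 11.9817]
torque [0.0277 0.1397 0.004 ]
width 0.0139
```

View pics/w4.png

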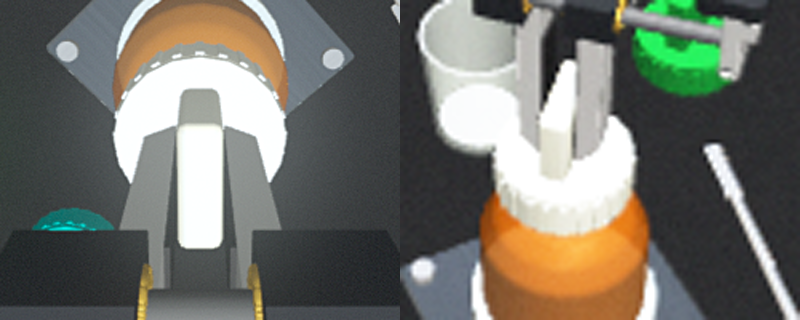

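The picture shows the cap lower on the neck and the bar still square in the jaws. It bottomed at 9.9 mm of drop with 12 N. I'll ease the press and start screwing clockwise at 1 mm per 11°.

Call:
play_rows([
  [[0, 0, -0.004, 0, 0, 0, 0], [0, 0, 0.003, 0, 0, 0.23, 0], [0, 0, 0.003, 0, 0, 0.23, 0], [0, 0, 0.003, 0, 0, 0.23, 0], [0, 0, 0.003, 0, 0, 0.23, 0], [0, 0, 0.003, 0, 0, 0.23, 0], [0, 0, 0.003, 0, 0, 0.23, 0], [0, 0, 0.003, 0, 0, 0.23, 0], [0, 0, 0.003, 0, 0, 0.23, 0], [0, 0, 0, 0, 0, 0, 0]],
])

```text
time: 31.55
tool_pos: [0.5204, -0.1462, 0.1431]
tool_rot: [3.141, -0.0, 0.754]
wrist_force: [-1.6, 0.7, 18.6]
width: 0.0141
```

```bash
python3 s.py
```

```text
time 31.55
tool_pos [ 0.5204 -0.1462  0.1431]
tool_rot [ 3.1406e+00 -4.0000e-04  7.5450e-01]
wrist_force [-1.5566  0.6703 18.5636]
torque [0.2091 0.3425 0.1094]
width 0.0141
```

Call:
play_rows([
  [[0, 0, -0.014, 0, 0, 0, 0], [0, 0, 0, 0, 0, 0.2, 0], [0, 0, 0.002, 0, 0, 0.2, 0], [0, 0, 0.002, 0, 0, 0.2, 0], [0, 0, 0.002, 0, 0, 0.2, 0], [0, 0, 0.002, 0, 0, 0.2, 0], [0, 0, 0.002, 0, 0, 0.2, 0], [0, 0, 0.002, 0, 0, 0.2, 0], [0, 0, 0, 0, 0, 0, 0], [0, 0, 0, 0, 0, 0, 0]],
])

```text
time: 32.8
tool_pos: [0.5201, -0.1462, 0.1427]
tool_rot: [3.141, -0.0, 0.608]
wrist_force: [0.1, 0.1, 12.6]
width: 0.0137
```

```bash
python3 s.py
```

```text
time 32.8
tool_pos [ 0.5201 -0.1462  0.1427]
tool_rot [ 3.1413e+00 -2.0000e-04  6.0810e-01]
wrist_force [ 0.0616  0.1353 12.5595]
torque [ 0.1783  0.034  -0.0382]
width 0.0137
```

Call:
play_rows([
  [[0, 0, -0.004, 0, 0, 0.35, 0], [0, 0, 0.004, 0, 0, 0.35, 0], [0, 0, 0.0045, 0, 0, 0.35, 0], [0, 0, 0.0045, 0, 0, 0.35, 0], [0, 0, 0.0045, 0, 0, 0.35, 0], [0, 0, 0.0045, 0, 0, 0.35, 0], [0, 0, 0.0045, 0, 0, 0.35, 0], [0, 0, 0.0045, 0, 0, 0.35, 0], [0, 0, 0, 0, 0, 0, 0], [0, 0, 0, 0, 0, 0, 0]],
])

```text
time: 34.05
tool_pos: [0.5198, -0.1461, 0.1413]
tool_rot: [-3.141, 0.0, 0.315]
wrist_force: [-0.5, 0.1, 8.6]
width: 0.0139
```

```bash
python3 s.py
```

```text
time 34.05
tool_pos [ 0.5198 -0.1461  0.1413]
tool_rot [-3.1413e+00  3.0000e-04  3.1480e-01]
wrist_force [-0.4573  0.0524  8.6246]
torque [ 0.1657  0.0805 -0.0262]
width 0.0139
```

Call:
play_rows([
  [[0, 0, 0.0045, 0, 0, 0.35, 0], [0, 0, 0.0045, 0, 0, 0.35, 0], [0, 0, 0.0045, 0, 0, 0.35, 0], [0, 0, 0.0045, 0, 0, 0.35, 0], [0, 0, 0.0045, 0, 0, 0.35, 0], [0, 0, 0.0045, 0, 0, 0.35, 0], [0, 0, 0.0045, 0, 0, 0.35, 0], [0, 0, 0.0045, 0, 0, 0.35, 0], [0, 0, 0, 0, 0, 0, 0], [0, 0, 0, 0, 0, 0, 0]],
])

```text
time: 35.3
tool_pos: [0.5198, -0.1462, 0.1398]
tool_rot: [-3.141, 0.0, 0.022]
wrist_force: [-0.3, 0.5, 7.9]
width: 0.0141
```

```bash
python3 s.py
```

```text
time 35.3
tool_pos [ 0.5198 -0.1462  0.1398]
tool_rot [-3.1415e+00  4.0000e-04  2.1600e-02]
wrist_force [-0.2861  0.4748  7.8948]
torque [ 0.1     0.0818 -0.0506]
width 0.0141
```

Call:
play_rows([
  [[0, 0, 0.0045, 0, 0, 0.35, 0], [0, 0, 0.0045, 0, 0, 0.35, 0], [0, 0, 0.0045, 0, 0, 0.35, 0], [0, 0, 0.0045, 0, 0, 0.35, 0], [0, 0, 0, 0, 0, 0, 0], [0, 0, 0, 0, 0, 0, 0], [0, 0, 0, 0, 0, 0, 0], [0, 0, 0, 0, 0, 0, 0], [0, 0, 0, 0, 0, 0, 0], [0, 0, 0, 0, 0, 0, 0]],
])

```text
time: 36.55
tool_pos: [0.5198, -0.1462, 0.1391]
tool_rot: [-3.141, 0.0, -0.125]
wrist_force: [-0.2, 0.6, 8.3]
width: 0.0138
```

```bash
python3 s.py
```

```text
time 36.55
tool_pos [ 0.5198 -0.1462  0.1391]
tool_rot [-3.1415e+00  4.0000e-04 -1.2500e-01]
wrist_force [-0.1817  0.5508  8.2685]
torque [0.1522 0.0454 0.0217]
width 0.0138
```

Call:
play_rows([
  [[0, 0, 0.003, 0, 0, 0.2, 0], [0, 0, 0.003, 0, 0, 0.2, 0], [0, 0, 0.003, 0, 0, 0.2, 0], [0, 0, 0, 0, 0, 0.1, 0], [0, 0, 0, 0, 0, 0, 0], [0, 0, 0, 0, 0, 0, 0], [0, 0, 0, 0, 0, 0, 0], [0, 0, 0, 0, 0, 0, 0], [0, 0, 0, 0, 0, 0, 0], [0, 0, 0, 0, 0, 0, 0]],
])

```text
time: 37.8
tool_pos: [0.5199, -0.1459, 0.1388]
tool_rot: [-3.141, 0.0, -0.198]
wrist_force: [0.2, 2.4, 9.5]
width: 0.0139
```

```bash
python3 s.py
```

```text
time 37.8
tool_pos [ 0.5199 -0.1459  0.1388]
tool_rot [-3.1413e+00  2.0000e-04 -1.9800e-01]
wrist_force [0.1503 2.4331 9.4857]
torque [ 0.4241 -0.007   0.104 ]
width 0.0139
```

Call:
play_rows([
  [[0, 0, 0.002, 0, 0, 0.1, 0], [0, 0, 0.002, 0, 0, 0.1, 0], [0, 0, 0, 0, 0, 0.1, 0], [0, 0, 0, 0, 0, 0.1, 0], [0, 0, 0, 0, 0, 0.1, 0], [0, 0, 0, 0, 0, 0, 0], [0, 0, 0, 0, 0, 0, 0], [0, 0, 0, 0, 0, 0, 0], [0, 0, 0, 0, 0, 0, 0], [0, 0, 0, 0, 0, 0, 0]],
])

```text
time: 39.05
tool_pos: [0.52, -0.1454, 0.1387]
tool_rot: [-3.141, 0.0, -0.25]
wrist_force: [-0.3, 4.3, 10.7]
width: 0.014
```

```bash
python3 s.py
```

```text
time 39.05
tool_pos [ 0.52   -0.1454  0.1387]
tool_rot [-3.1408e+00  3.0000e-04 -2.4950e-01]
wrist_force [-0.2682  4.2974 10.6626]
torque [ 1.1878 -0.0642  0.3195]
width 0.014
```

Call:
play_rows([
  [[0, 0, -0.003, 0, 0, 0.05, 0], [0, 0, 0, 0, 0, 0.05, 0], [0, 0, 0, 0, 0, 0.05, 0], [0, 0, 0, 0, 0, 0.05, 0], [0, 0, 0, 0, 0, 0.05, 0], [0, 0, 0, 0, 0, 0, 0], [0, 0, 0, 0, 0, 0, 0], [0, 0, 0, 0, 0, 0, 0], [0, 0, 0, 0, 0, 0, 0], [0, 0, 0, 0, 0, 0, 0]],
])

```text
time: 40.3
tool_pos: [0.52, -0.1453, 0.1388]
tool_rot: [-3.141, 0.0, -0.275]
wrist_force: [0.2, 4.1, 8.0]
width: 0.0139
```

```bash
python3 s.py
python3 - <<'E'
from h import *
f=grab("wrist")
cv2.imwrite("pics/w5.png",cv2.resize(f["img"][150:350,200:450],(750,600),interpolation=cv2.INTER_CUBIC))
E
```

```text
time 40.3
tool_pos [ 0.52   -0.1453  0.1388]
tool_rot [-3.1408e+00  4.0000e-04 -2.7550e-01]
wrist_force [0.1507 4.1153 7.9847]
torque [ 1.1052 -0.1512  0.5569]
width 0.0139
```

View pics/w5.png

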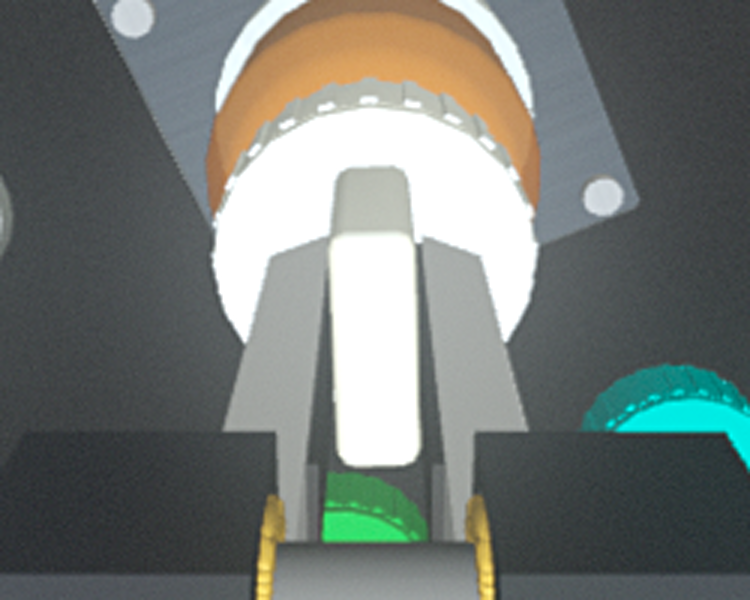

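Torque jumped to 0.56 N m and the sideways motion stopped, so this is the solid stop. The picture shows the bar yielding a degree or two in the pads. Unwinding the elastic twist, easing the press, then letting go.

Call:
play_rows([
  [[0, 0, -0.003, 0, 0, -0.1, 0], [0, 0, -0.003, 0, 0, -0.1, 0], [0, 0, -0.002, 0, 0, -0.08, 0], [0, 0, 0, 0, 0, 0, 0], [0, 0, 0, 0, 0, 0, 0], [0, 0, 0, 0, 0, 0, 0], [0, 0, 0, 0, 0, 0, 0], [0, 0, 0, 0, 0, 0, 0], [0, 0, 0, 0, 0, 0, 0], [0, 0, 0, 0, 0, 0, 0]],
])

```text
time: 41.6
tool_pos: [0.52, -0.1453, 0.1389]
tool_rot: [-3.141, 0.0, -0.246]
wrist_force: [2.0, 4.7, 6.1]
width: 0.0137
```

```bash
python3 s.py
```

```text
time 41.6
tool_pos [ 0.52   -0.1453  0.1389]
tool_rot [-3.1407e+00  5.0000e-04 -2.4640e-01]
wrist_force [1.9927 4.685  6.1188]
torque [ 1.1956 -0.4543  0.2962]
width 0.0137
```

Call:
play_rows([
  [[0, 0, 0, 0, 0, 0, 25], [0, 0, 0, 0, 0, 0, 35], [0, 0, 0, 0, 0, 0, 50], [0, 0, 0, 0, 0, 0, 50], [0, 0, 0, 0, 0, 0, 50], [0, 0, 0, 0, 0, 0, 50], [0, 0, 0, 0, 0, 0, 50], [0, 0, 0, 0, 0, 0, 50], [0, 0, -0.1, 0, 0, 0, 50], [0, 0, -0.2, 0, 0, 0, 50]],
])

```text
time: 42.85
tool_pos: [0.5199, -0.1462, 0.1512]
tool_rot: [-3.142, 0.0, -0.247]
wrist_force: [0.3, 0.5, 0.1]
width: 0.0472
```

Call:
play_rows([
  [[0, 0, -0.4, 0, 0, 0, 50], [0, 0, -0.5, 0, 0, 0, 50], [0, 0, -0.5, 0, 0, 0, 50], [0, 0, -0.5, 0, 0, 0, 50], [0, 0, -0.5, 0, 0, 0, 50], [0, 0, -0.4, 0, 0, 0, 70], [0, 0, -0.2, 0, 0, 0, 70], [0, 0, 0, 0, 0, 0, 70], [0, 0, 0, 0, 0, 0, 70], [0, 0, 0, 0, 0, 0, 70]],
])

```text
time: 44.1
tool_pos: [0.5197, -0.1462, 0.2703]
tool_rot: [-3.141, 0.001, -0.248]
wrist_force: [-0.1, 0.3, -0.8]
width: 0.066
```

```bash
python3 s.py
python3 - <<'E'
from fit import *
fs={n:grab(n) for n in("side","scene","wrist")}
a=cv2.resize(fs["side"]["img"][230:330,290:390],(400,400),interpolation=cv2.INTER_CUBIC)
im=fs["wrist"]["img"].copy()
for yaw,c in((np.radians(1.5+52.8-69),(0,0,255)),):
    for dz in(-.0135,):
        for u in proj(fs["wrist"],pts(.52,-.146,yaw,dz)[1]): cv2.circle(im,tuple(int(v) for v in u),1,c,-1)
b=cv2.resize(im[130:240,270:380],(400,400),interpolation=cv2.INTER_CUBIC)
cv2.imwrite("pics/end.png",np.hstack([a,b]));cv2.imwrite("pics/ends.png",fs["side"]["img"])
for n in("side","scene"):
    x,y,w,h=(232,140,50,60) if n=="scene" else (310,240,64,70)
    for d in r.cut_out("cap_grip",n):
        m=d["pixels"];p=d["point"]
        if y<p[0]<y+h and x<p[1]<x+w:
            def cost(q): return np.abs(render(fs[n],[.52,-.146,q[1],q[0]],(x,y,w,h))-m[y:y+h,x:x+w]).sum()
            best=min((cost((dz,yw)),dz,np.degrees(yw)) for dz in np.arange(-.018,.003,.001) for yw in np.radians(np.arange(-24,0,3)));print(n,best,m.sum());break
E
```

```text
time 44.1
tool_pos [ 0.5197 -0.1462  0.2703]
tool_rot [-3.1415e+00  1.1000e-03 -2.4750e-01]
wrist_force [-0.0952  0.3367 -0.7751]
torque [ 0.0785  0.0377 -0.0052]
width 0.066
side (np.float64(69.7686274509804), np.float64(-0.013999999999999995), np.float64(-12.000000000000002)) 1065
scene (np.float64(57.90588235294118), np.float64(-0.014999999999999996), np.float64(-3.0000000000000004)) 468
```

View pics/end.png

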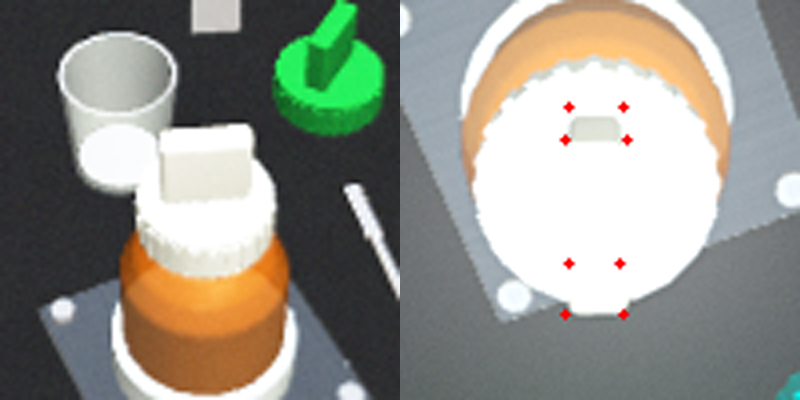

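View pics/ends.png

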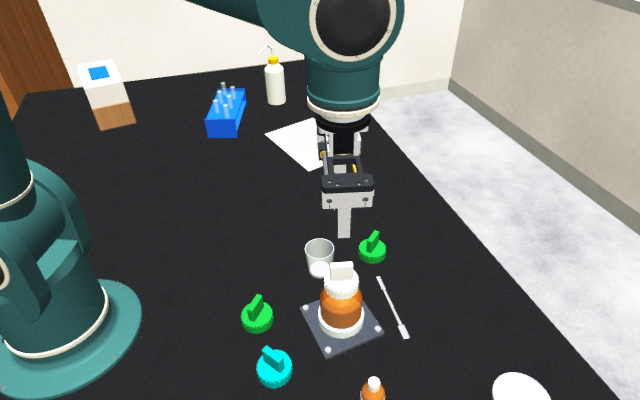

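```bash
python3 -c "
from plant import r
print(r.sign_off())"
```

```text
the job is handed in; nothing more can be done
None
```

The white cap is screwed fully home on the amber jar and released. I handed the job in at about 44 s, with the gripper open and about 130 mm above where it let go.

- **Backwards turn:** I gripped the bar, pressed at about 7 N and turned it anticlockwise. At about 53° the press force fell away and I stopped turning. Lowered gently, the cap bottomed 9.9 mm down in the thread start at 12 N.
- **Screwing home:** It went about 70° clockwise. The sideways shift then stopped and the torque jumped from about 0.3 to 0.56 N m, which I took as the solid stop. I unwound slightly, eased the press and let go.
- **Last checks:** The gripper height at the stop put cap_grip about 29 mm above the rim, right at the lower edge of the 29 to 31.3 mm range. After release, the side and scene camera fits put the cap 14 and 15 mm lower than at the start. The wrist picture shows the bar still at its final angle. The beaker, spatula and look-alike caps stand where they were, as does the part of the small bottle still in view.

**What disagreed:**
- The press briefly reached 18.6 N early in the screwing before I eased it; the limit is 30 N.
- The 0.56 N m came with about 4 N of side force and the bar twisting 1 to 2° in the pads.
- The scene camera fit gave a bar angle of -3°, against -12° from the side camera and about -14° from the arm. I gave the scene fit little weight because its view is coarse.

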